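# Cure a finished wood sample in the UV box

## Robot

A 6-joint arm with a two-finger parallel gripper is mounted at the origin on a cart in front of the work surface, level with it; the furniture and walls round the work are solid. World frame = base frame: x ahead of the robot, y to its left, z up, the work surface at z = 0. Lengths are in mm, angles in rad, forces in N, time in s.
With the tool pointing down it reaches from about 400 to 925 mm from the base axis. Payload 12.5 kg.
Tool frame: the origin (TCP) lies midway between the tips of the shut fingers; the grasp point (between the pads) lies 19 mm behind it (env.tcp_to_grasp is the distance from the TCP to the grasp point, in mm); z points along the fingers, y is the line along which they close (so a half turn about z gives the same grasp; the last joint's range is limited). The gripper opens to 95 mm and grips with 3 to 60 N. Pads are 20 mm wide; open, the fingers measure 119 mm over their backs; the gripper's body (75 mm by 180 mm) begins 59 mm behind the grasp point.
Start: joints at [-1.256, 0.491, 1.559, -0, 1.092, -0.106], TCP at [255.331, -570.485, 214.661] pointing down, gripper open.
Joint ranges: [-3.1, 3.1], [-0.84, 2.19], [0.05, 2.79], [-1.13, 4.28], [0.06, 2.93], [-2.69, 2.69]. Speed limits (rad/s): [2.22, 2.22, 2.79, 3.14, 3.14, 3.14].

## Interface

Orientations are given as [roll, pitch, yaw] about the fixed x, y, z axes, in that order (R = Rz(yaw) Ry(pitch) Rx(roll)).
In Python, from cell import env gives the robot as it stands. The module is installed in compiled form; this text tells all that it offers.
- The arm moves only by the tool step_arm, never from a script. Its argument "plan" is a list that holds one entry, the list of rows, each a list of 5 numbers: the shift along the tool's x, y, z in mm, then the turn about the tool's z in degrees, then the opening, from -1 (shut) to 1 (fully open). A call has 1 to 8 rows; each row is the pose to reach, as a shift and turn from the pose commanded when the call began, along the tool's axes at that moment; what a row does not reach only later rows make up. A row lasts 1/12 s, in which the tool goes at most 41.7 mm and 7.16 degrees, less where a joint would pass 70% of its speed; a pose out of reach is approached as far as the arm can. A call with a gripper value outside its range is refused whole. The fingers move at their own pace and stop on an object; the grip force is fixed at half the most. Time passes only in rows, so rows that repeat a pose let the fingers close. It gives the time, the measured TCP pose, the force, the opening and the grip force at its end, in the units of the state.
- env.state(): the state, without advancing time (a new reading comes with each control period).
- env.read_camera(name): name is "side" or "top"; returns the picture (480x640x3 uint8, blue, green, red); there is no depth.
- env.get_calibration(name): a dict with "K" (3x3 intrinsics, pixels), "extrinsics" (4x4, takes a point from world to camera coordinates). Camera axes: x right, y up, looking along -z (the intrinsics and any distortion apply to the point x, -y, -z); pixel columns grow to the right and rows downward; lengths in mm; the calibration is good to about 2 mm. A picture is of the moment at which its call begins. get_calibration takes no time and is no camera call.
- env.job_done(): hands the job in; it is judged then, once.
The state is a dict: "t": time; "joints": joint angles; "qvel": joint speeds; "tau": joint torques, N m; "eef_pos": TCP position; "tcp_rot": TCP orientation; "ft_force": force on the tool from outside, world axes, zero at the start; "moment": the same for the moment, N m; "opening": opening from 0.0 (shut) to 1.0 (fully open); "grip_force": force on a finger pad.
Only numpy, scipy, OpenCV 4.12 (cv2) and the standard library are available. Lean on these libraries where they do the work, as an engineer would, in place of code of your own. Each camera call takes 0.05 s, during which the arm holds its last target. There are 200 camera calls.

## Task

Cure the pine sample in the grey UV box: slide the orange cover all the way back, lay the sample flat in the chamber, same side up as it lies now, setting it down gently instead of dropping it, and slide the cover fully shut. Only when the cover is shut, flip the lamp's toggle switch over to on (the side of the green dot). Leave the other things on the bench where they are.

Things in the scene. Friction and masses are not known exactly. Their poses are not given: they have to be found in the camera images.
- uv_box: Grey UV curing box, black rails, orange sliding cover; fixed, 343 x 152 x 64 mm. Origin on the bench under the chamber's middle; x = the way the cover opens (away from the robot), y left, z up. Solid housing behind the chamber (x 65 to 205 mm) carries the open cover. In front of it is the switch console (x -138 to -73 mm, top at z = 50 mm).
- tray_centre (a point): On the chamber floor, 8 mm above the bench, at the middle of the opening left when the cover is fully back (3 mm in front of the box's origin); axes as the box. The chamber is 130 mm along the box's x by 120 mm along its y, its walls 8 mm thick, the side rails' tops 64 mm above the bench.
- uv_cover (a joint): Cover travel in m: 0 = fully shut, 0.13 = fully open (end stop), towards the box's +x. It stays where it is left; takes about 2 N to slide. It may start a little ajar.
- cover_grip (a point): Centre of the black grip bar on the cover: 16 mm along the box's x, 50 mm along its y, 26 mm high (13 mm above and below this point); the cover plate, 6 mm thick, lies under it. It moves with the cover; axes as the box.
- uv_toggle (a joint): Lamp toggle angle in rad: 0 = off, leaning 0.45 rad from upright towards the box's -y (right, red dot); 0.9 = on, leaning 0.45 rad towards +y (left, green dot). Over its centre (0.45) it falls to the other side by itself; pushing its tip takes about 1 N.
- toggle_tip (a point): Tip of the aluminium bat toggle, 56 mm from its pivot; the bat is 16 mm thick at the tip, tapering to 9 mm near the pivot; axes of the moving bat.
- toggle_pivot (a point): Pivot of the toggle, 52 mm above the bench and 2 mm above the console's top; the bat swings in the box's y-z plane through it; axes as the box.
- sample_centre (a point): Centre of the pine sample, a pale flat wooden block with a dark knot, loose: 45 mm along its x, 100 mm along its y, 18 mm high (its z is up). It weighs 30 to 60 g. It lies on the bench to the left of the UV box.
- pine_sample: The same pine sample; origin at the centre of its underside.
- cork_block: Bystander: brown cork sanding block, 62 x 112 x 29 mm, origin at its underside. It can change places with the sample.
- tape_roll: Bystander: pale roll of masking tape lying flat, 100 mm across, 25 mm high.
- green_tin: Bystander: round tin with green lid, 67 mm across, 33 mm high.
- red_pliers: Bystander: pliers with red grips, 62 x 150 x 14 mm, lying flat.
Mind the look-alikes: they are no part of the job. There is more than one size of the pine_sample; the job needs the larger.

How it is judged (in metres and radians):
On the way, in this order (a step that is already met when the one before it is completed fails the run):
1. the cover is slid back (at least 118 of its 130 mm) (value of joint uv_cover above 0.118 m), for 0.1 s.
2. the pine sample lies flat on the chamber floor, released (x of sample_centre in the frame of uv_box between -0.062 and 0.062 m and y of sample_centre in the frame of uv_box between -0.058 and 0.058 m and z of sample_centre in the frame of uv_box between 0.012 and 0.022 m and angle between sample_centre's own z axis and vertical below 0.12 rad and contact force between pine_sample and the fingers below 0.05 N and linear speed of pine_sample below 0.02 m/s), for 0.2 s.
3. the cover is shut again, to within 5 mm, over the sample (x of sample_centre in the frame of uv_box between -0.062 and 0.062 m and y of sample_centre in the frame of uv_box between -0.058 and 0.058 m and z of sample_centre in the frame of uv_box between 0.012 and 0.022 m and angle between sample_centre's own z axis and vertical below 0.12 rad and value of joint uv_cover below 0.005 m), for 0.2 s.
4. the toggle is flipped to on (value of joint uv_cover below 0.005 m and value of joint uv_toggle above 0.75 rad), for 0.2 s.
At the end, for the whole second after the job is handed in: The pine sample lies at rest inside the chamber, on its floor, same side up and level within 0.12 rad; the cover is shut to within 5 mm; the toggle is at on (over 0.75 of 0.9 rad) (all of step 4 and x of sample_centre in the frame of uv_box between -0.062 and 0.062 m and y of sample_centre in the frame of uv_box between -0.058 and 0.058 m and z of sample_centre in the frame of uv_box between 0.012 and 0.022 m and angle between sample_centre's own z axis and vertical below 0.12 rad and linear speed of pine_sample below 0.02 m/s); the robot touches nothing.
It fails at once if the lamp is switched on (toggle over its centre) while the cover is more than 10 mm open (value of joint uv_toggle above 0.46 rad and value of joint uv_cover above 0.01 m).
It fails at once if the sample is dropped: falls free of the fingers at over 0.65 m/s (a drop of more than about 20 mm) (linear speed of pine_sample above 0.65 m/s and contact force between pine_sample and the fingers below 0.05 N).
It fails at once if another thing on the bench (cork block, roll of tape, tin or pliers) is moved by more than 30 mm (distance of any of cork_block, tape_roll, green_tin, red_pliers from where it was at the start of the episode above 0.03 m).
It also fails if it takes over 72 s, if anything falls off the work surface, if the arm or the gripper's body presses on something with over 40 N, if the wrist force passes 120 N, or if a joint passes its speed limit or range.

## Working session

There is one attempt and no reset: what is moved stays moved. The work goes in short steps, Python scripts to look and compute and a tool call to move; the robot and the scene stay as the last step left them, time stands still between calls to the robot, and variables do not carry over. Pictures are saved under pics/ and viewed, at most 11 in all, crops included, and the job is handed in when it is done.

Besides the shell and the picture viewer there is one more tool, called after ">>>" by a JSON object that holds its "fn" and its "kwargs". step_arm: Moves the arm, as the interface text tells. Its arguments: {"type":"object","properties":{"plan":{"type":"array"}},"required":["plan"]}

```bash
mkdir -p pics
cat > h.py <<'E'
import numpy as np, cv2
from cell import env
def cal(n):
    c=env.get_calibration(n); return np.array(c["K"],float),np.array(c["extrinsics"],float),c
def ray(n,u,v):
    K,E,_=cal(n); d=np.linalg.inv(K)@[u,v,1]; d=np.array([d[0],-d[1],-d[2]])
    R=E[:3,:3]; return -R.T@E[:3,3], R.T@d
def onz(n,u,v,z):
    o,d=ray(n,u,v); return o+d*(z-o[2])/d[2]
def proj(n,p):
    K,E,_=cal(n); c=E[:3,:3]@np.array(p,float)+E[:3,3]; q=K@[c[0],-c[1],-c[2]]; return q[:2]/q[2]
E
python3 - <<'E'
from h import *
for n in("top","side"):
    im=env.read_camera(n); cv2.imwrite(f"pics/{n}0.png",im); c=cal(n)[2]; print(n,c)
print(env.state())
E
```

```text
top {'K': array([[574.96063558,   0.        , 330.99046418],
       [  0.        , 574.96063558, 236.01601512],
       [  0.        ,   0.        ,   1.        ]]), 'extrinsics': array([[-2.89257314e-02, -9.99501447e-01, -1.26553845e-02,
         1.67250122e+02],
       [ 9.80905109e-01, -3.08189707e-02,  1.92029578e-01,
        -4.96980444e+02],
       [-1.92323867e-01, -6.85913526e-03,  9.81307537e-01,
        -1.21089342e+03],
       [ 0.00000000e+00,  0.00000000e+00,  0.00000000e+00,
         1.00000000e+00]])}
side {'K': array([[539.37524099,   0.        , 320.06296223],
       [  0.        , 539.37524099, 234.72069864],
       [  0.        ,   0.        ,   1.        ]]), 'extrinsics': array([[-8.18376110e-01, -5.74540632e-01,  1.27908108e-02,
         4.92083029e+02],
       [ 3.94048693e-01, -5.44804153e-01,  7.40212174e-01,
        -1.71906806e+02],
       [-4.18313484e-01,  6.10812162e-01,  6.72251688e-01,
        -1.19578472e+03],
       [ 0.00000000e+00,  0.00000000e+00,  0.00000000e+00,
         1.00000000e+00]])}
{'t': 0.1, 'joints': array([-1.25557675e+00,  4.91464451e-01,  1.55934914e+00,  2.63730719e-05,
        1.09171481e+00, -1.05626818e-01]), 'qvel': array([-6.48474880e-04, -1.51194209e-03, -3.65781413e-03,  9.73145211e-04,
       -4.08128484e-05,  1.25855976e-04]), 'tau': array([ 4.07587984e-03, -6.13624334e+01, -2.58607614e+01,  6.94775046e-02,
        4.70142590e-02, -7.12010001e-05]), 'eef_pos': array([ 255.28240817, -570.26922543,  214.1553862 ]), 'tcp_rot': array([-3.14066459e+00, -1.21918228e-04,  4.20834175e-01]), 'ft_force': array([ 0.73904666, -0.00653028, -0.1123308 ]), 'moment': array([0.01717389, 0.02681031, 0.02034976]), 'grip_force': 0.0, 'opening': 0.9981157895085431}
```

View pics/top0.png

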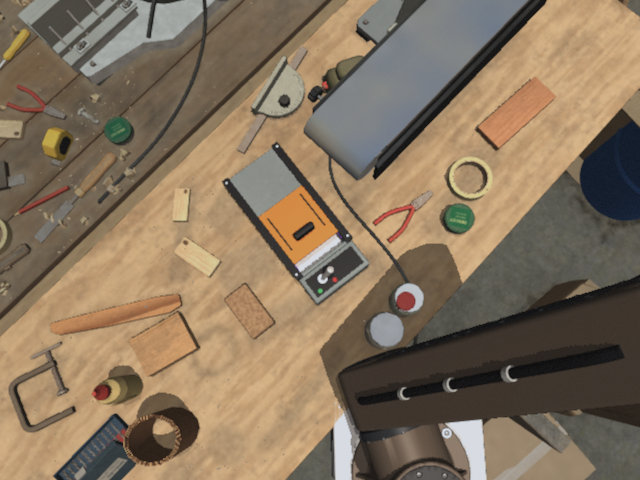

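View pics/side0.png

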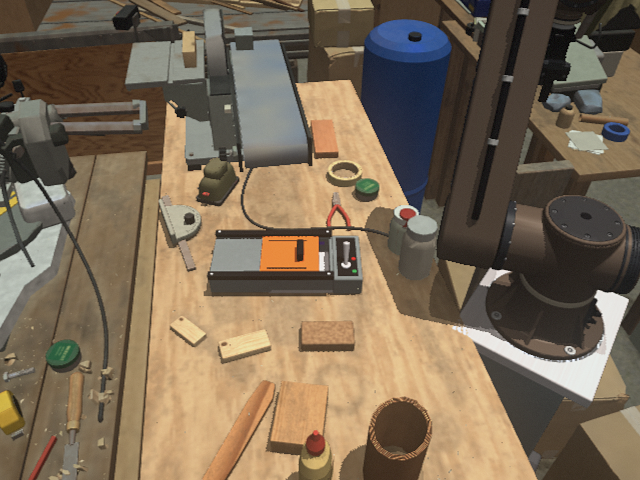

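Run:
```python
from h import *
im=cv2.imread("pics/top0.png"); s=cv2.imread("pics/side0.png")
cv2.imwrite("pics/topc.png",cv2.resize(im[140:310,165:375],None,fx=3.5,fy=3.5,interpolation=cv2.INTER_CUBIC))
cv2.imwrite("pics/sidec.png",cv2.resize(s[225:365,165:370],None,fx=3.9,fy=3.9,interpolation=cv2.INTER_CUBIC))
def rects(im,n,lo,hi,roi,z,amin=100):
    h=cv2.inRange(cv2.cvtColor(im,cv2.COLOR_BGR2HSV),np.array(lo),np.array(hi)); m=np.zeros_like(h); x0,y0,x1,y1=roi; m[y0:y1,x0:x1]=h[y0:y1,x0:x1]
    for c in cv2.findContours(m,cv2.RETR_EXTERNAL,cv2.CHAIN_APPROX_NONE)[0]:
        if cv2.contourArea(c)<amin: continue
        w=np.array([onz(n,*p[0],z)[:2] for p in c],np.float32); r=cv2.minAreaRect(w); print(n,np.round(r[0],1),np.round(r[1],1),round(r[2],1),"px",cv2.minAreaRect(c)[0])
print("orange z~50-64"); rects(im,"top",(8,180,150),(18,255,255),(225,140,370,310),50)
print("pines")
hsv=cv2.cvtColor(im,cv2.COLOR_BGR2HSV); print(hsv[257,200],hsv[207,181],hsv[280,170],hsv[230,215], hsv[257,230])
for p in [(225,183),(277,147),(295,276),(347,237),(313,304),(367,262)]: print(p,onz("top",*p,64)[:2].round(1))
```

```text
orange z~50-64
pines
[ 20  85 213] [ 18  92 213] [ 16  98 167] [ 16  96 180] [ 17  92 175]
(225, 183) [625.6 382.8]
(277, 147) [705.4 266.9]
(295, 276) [414.2 231.5]
(347, 237) [495.6 117.5]
(313, 304) [353.5 194.4]
(367, 262) [439.7  76.5]
```

View pics/topc.png

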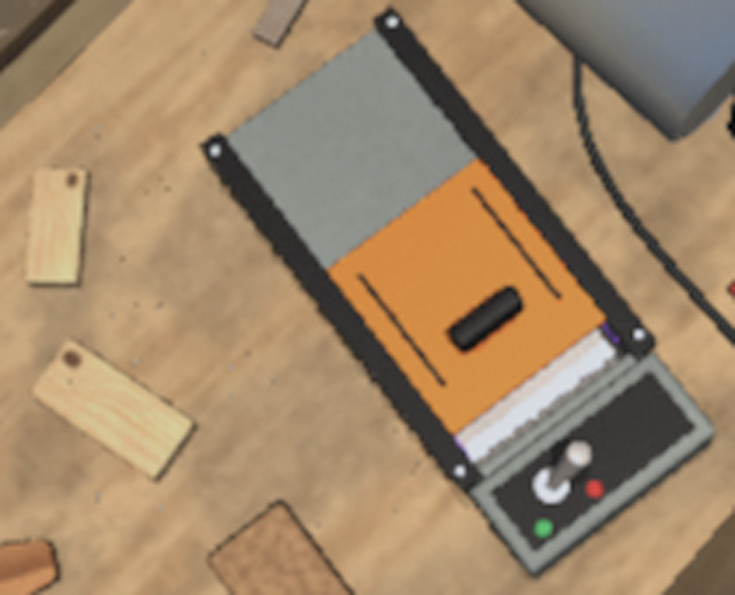

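View pics/sidec.png

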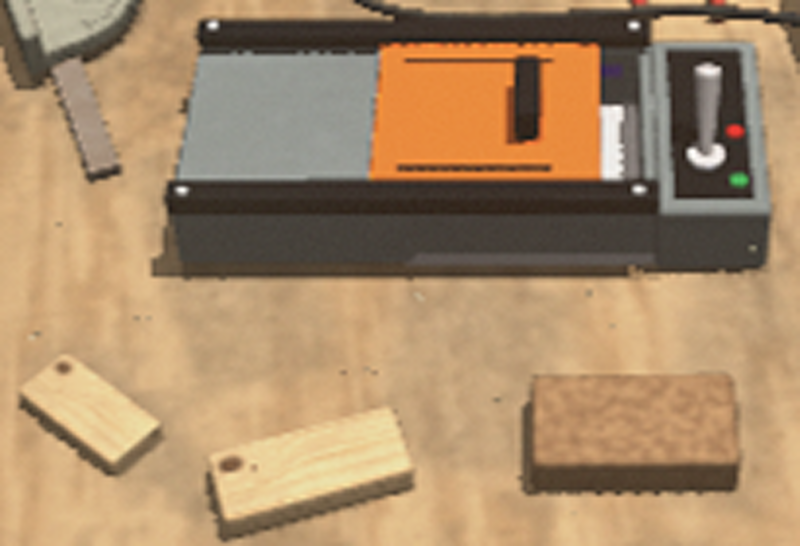

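```bash
cat >> h.py <<'E'
def T(p): return ((p[0]+.5)/3.5-.5+165,(p[1]+.5)/3.5-.5+140)
def S(p): return ((p[0]+.5)/3.9-.5+165,(p[1]+.5)/3.9-.5+225)
def tri(pt,ps):
    A=[];b=[]
    for n,p in(("top",pt),("side",ps)):
        o,d=ray(n,*p); d/=np.linalg.norm(d); P=np.eye(3)-np.outer(d,d); A.append(P); b.append(P@o)
    x,r,_,_=np.linalg.lstsq(np.vstack(A),np.hstack(b),rcond=None); return x.round(1),np.sqrt(r).round(1)
E
python3 - <<'E'
from h import *
D={"scrFL":((215,150),(182,189)),"scrFR":((392,21),(213,26)),"scrNL":((460,470),(639,189)),"scrNR":((640,335),(633,26)),
"gripR":((513,297),(527,60)),"gripL":((459,342),(525,137)),"tip":((580,452),(708,71)),"pivot":((551,486),(706,155)),
"green":((543,527),(739,180)),"red":((595,489),(736,131)),
"conNL":((533,570),(766,212)),"conNR":((712,430),(750,45)),"covFL":((455,435),(601,179)),"covFR":((605,325),(600,45)),
"s1":((73,340),(208,455)),"s2":((195,427),(387,407)),"s3":((157,476),(412,468)),"s4":((33,388),(222,520)),
"cork":((281,502),(0,0))}
for k,(a,b) in D.items():
    if k!="cork": print(k,tri(T(a),S(b)),)
for k in("s1","s2","s3","s4"): print(k,onz("top",*T(D[k][0]),18).round(1),onz("side",*S(D[k][1]),18).round(1))
for k in("scrFL","scrFR","scrNL","scrNR"): print(k,onz("top",*T(D[k][0]),64).round(1),onz("side",*S(D[k][1]),64).round(1))
E
```

```text
scrFL (array([626.4, 380.3,  65.1]), array([0.1]))
scrFR (array([708.6, 267.6,  63.1]), array([0.5]))
scrNL (array([418.7, 229.2,  63.8]), array([0.1]))
scrNR (array([499.9, 116.5,  62.8]), array([0.6]))
gripR (array([522.8, 193.9,  80. ]), array([0.8]))
gripL (array([499.5, 228.8,  57.9]), array([0.1]))
tip (array([422.6, 155.1,  96.8]), array([0.5]))
pivot (array([408.7, 174.1,  51.8]), array([0.1]))
green (array([383.1, 179.5,  51.1]), array([0.7]))
red (array([405.7, 146.9,  51.5]), array([0.4]))
conNL (array([358.5, 186.9,  45.6]), array([1.]))
conNR (array([441.3,  73.4,  46.5]), array([0.3]))
covFL (array([441.6, 232.5,  60.5]), array([1.2]))
covFR (array([508.4, 138.2,  58.2]), array([1.6]))
s1 (array([518.2, 481.8,  14.6]), array([1.7]))
s2 (array([460. , 402.7,  15.7]), array([3.5]))
s3 (array([427.2, 425.8,  14.1]), array([0.]))
s4 (array([486.9, 507. ,  12.3]), array([0.]))
s1 [516.5 480.2  18. ] [517.4 483.8  18. ]
s2 [457.4 401.   18. ] [461.2 404.8  18. ]
s3 [426.7 425.   18. ] [425.2 428.   18. ]
s4 [485.9 505.3  18. ] [483.7 509.5  18. ]
scrFL [626.7 380.5  64. ] [627.3 379.7  64. ]
scrFR [708.6 267.7  64. ] [707.5 268.2  64. ]
scrNL [418.6 229.2  64. ] [418.7 229.3  64. ]
scrNR [499.2 116.3  64. ] [499.6 117.7  64. ]
```

The two pale knotted blocks are the look-alikes. One is at top px (181,205), about 30x60 mm. The other is at (198,257), about 40x100 mm. The second fits the 45x100 sample, and the enlarged crop confirms it with a knot at its far end. The box has yaw 36° and its origin is near (510,210). The cover is ajar by about 29 mm. The toggle leans to the red side.

```bash
cat >> h.py <<'E'
B=np.array([509.9,209.6]); CB,SB=np.cos(np.radians(36)),np.sin(np.radians(36))
def box(x,y): return B+[x*CB-y*SB,x*SB+y*CB]
def tobox(p): d=np.array(p[:2])-B; return [d[0]*CB+d[1]*SB,-d[0]*SB+d[1]*CB]
def go(x,y,z,yawd):
    s=env.state(); p=s["eef_pos"]; yw=s["tcp_rot"][2]; d=np.array([x,y,z])-p; c,n=np.cos(yw),np.sin(yw)
    t=(np.degrees(yw)-yawd+180)%360-180
    print("row",np.round([d[0]*c+d[1]*n,d[0]*n-d[1]*c,-d[2],t],1),"pos",p.round(1),"yaw",round(np.degrees(yw),1),"box",np.round(tobox(p),1),"t",round(s["t"],2),"rp",s["tcp_rot"][:2].round(3),"op",s["opening"].round(3))
E
python3 - <<'E'
from h import *
for b in((525,125),(525,130)): print("gripL",tri(T((459,342)),S(b)))
for z in (75,80,85): print("grip top",z,np.round(tobox(onz("top",*T((513,297)),z)),1),np.round(tobox(onz("top",*T((459,340)),z)),1))
print(box(0,0)); go(511,209,250,126)
E
```

```text
gripL (array([498.4, 228.5,  67.7]), array([1.2]))
gripL (array([498.8, 228.6,  63.7]), array([0.7]))
grip top 75 [  1.7 -20.6] [ 0.5 21.9]
grip top 80 [  0.7 -20.2] [-0.5 22.2]
grip top 85 [ -0.3 -19.7] [-1.5 22.5]
[509.9 209.6]Traceback (most recent call last):
  File "<stdin>", line 4, in <module>
  File "h.py", line 25, in go
    print("row",np.round([d[0]*c+d[1]*n,d[0]*n-d[1]*c,-d[2],t],1),"pos",p.round(1),"yaw",round(np.degrees(yw),1),"box",np.round(tobox(p),1),"t",round(s["t"],2),"rp",s["tcp_rot"][:2].round(3),"op",s["opening"].round(3))
                                                                                                                                                                                                    ^^^^^^^^^^^^^^^^^^
AttributeError: 'float' object has no attribute 'round'
```

```bash
sed -i 's/s\["opening"\].round(3)/round(s["opening"],3),"F",np.round(s["ft_force"],1),"g",round(s["grip_force"],1)/' h.py; python3 -c "
from h import *
go(511,209,250,126)"
```

```text
row [ 551.8 -606.8  -35.8 -101.9] pos [ 255.3 -570.3  214.2] yaw 24.1 box [-664.4 -481.3] t 0.1 rp [-3.141 -0.   ] op 0.998 F [ 0.7 -0.  -0.1] g 0.0
```

>>> {"fn": "step_arm", "kwargs": {"plan": [[[0,0,-60,0,1],[552,-607,-60,-102,1],[552,-607,-60,-102,1],[552,-607,-60,-102,1],[552,-607,-60,-102,1],[552,-607,-60,-102,1],[552,-607,-60,-102,1],[552,-607,-60,-102,1]]]}}

```text
t: 0.77
eef_pos: [346.3, -291.4, 262.7]
tcp_rot: [-3.141, -0.0, 1.302]
ft_force: [1.1, -1.7, 0.1]
opening: 1.0
grip_force: 0.0
```

```bash
python3 -c "
from h import *
go(511,209,250,126)"
```

```text
row [526.2  25.7  12.7 -51.4] pos [ 346.3 -291.4  262.7] yaw 74.6 box [-426.9 -309.2] t 0.77 rp [-3.141 -0.   ] op 1.0 F [ 1.1 -1.7  0.1] g 0.0
```

>>> {"fn": "step_arm", "kwargs": {"plan": [[[526,26,13,-51,1],[526,26,13,-51,1],[526,26,13,-51,1],[526,26,13,-51,1],[526,26,13,-51,1],[526,26,13,-51,1],[526,26,13,-51,1],[526,26,13,-51,1]]]}}

```text
t: 1.43
eef_pos: [452.5, 24.6, 254.6]
tcp_rot: [3.142, 0.0, 2.194]
ft_force: [1.3, -0.2, 0.8]
opening: 1.001
grip_force: 0.0
```

```bash
python3 -c "
from h import *
go(510,210,140,126)"
```

```text
row [117.1 154.8 114.6  -0.3] pos [452.5  24.6 254.6] yaw 125.7 box [-155.2 -116. ] t 1.43 rp [3.142 0.   ] op 1.001 F [ 1.3 -0.2  0.8] g 0.0
```

>>> {"fn": "step_arm", "kwargs": {"plan": [[[117,155,40,0,0.2],[117,155,40,0,0.2],[117,155,40,0,0.2],[117,155,40,0,0.2],[117,155,60,0,0.2],[117,155,115,0,0.2],[117,155,115,0,0.2],[117,155,115,0,0.2]]]}}

```text
t: 2.1
eef_pos: [509.7, 207.5, 135.9]
tcp_rot: [-3.135, -0.002, 2.187]
ft_force: [0.2, -0.3, 0.1]
opening: 0.609
grip_force: 0.0
```

Run:
```python
from h import *
go(*box(-0.5,0),66,126)
```

```text
row [ 1.6  0.8 69.9 -0.7] pos [509.7 207.5 135.9] yaw 125.3 box [-1.3 -1.6] t 2.1 rp [-3.135e+00 -2.000e-03] op 0.609 F [ 0.2 -0.3  0.1] g 0.0
```

>>> {"fn": "step_arm", "kwargs": {"plan": [[[2,1,35,0,0.2],[2,1,60,0,0.2],[2,1,66,0,0.2],[2,1,69,0,0.2],[2,1,69,0,0.2],[2,1,69,0,-1],[2,1,69,0,-1],[2,1,69,0,-1]]]}}

```text
t: 2.77
eef_pos: [511.8, 209.7, 71.8]
tcp_rot: [3.14, 0.001, 2.186]
ft_force: [0.7, -0.4, -0.4]
opening: 0.442
grip_force: 0.0
```

>>> {"fn": "step_arm", "kwargs": {"plan": [[[0,0,0,0,-1],[0,0,0,0,-1],[0,0,0,0,-1],[0,0,0,0,-1]]]}}

```text
t: 3.1
eef_pos: [511.2, 209.6, 70.6]
tcp_rot: [3.142, 0.0, 2.186]
ft_force: [0.0, 0.2, 0.6]
opening: 0.168
grip_force: 18.3
```

Run:
```python
from h import *
go(*box(101,0),66,126)
```

```text
row [ 2.1 99.9  4.6 -0.8] pos [511.2 209.6  70.6] yaw 125.2 box [ 1.1 -0.8] t 3.1 rp [3.142 0.   ] op 0.168 F [0.  0.2 0.6] g 18.3
```

>>> {"fn": "step_arm", "kwargs": {"plan": [[[0,12,0,0,-1],[1,27,0,0,-1],[1,42,0,0,-1],[1,57,0,0,-1],[1,72,0,0,-1],[1,86,0,0,-1],[1,94,0,0,-1],[1,98,0,0,-1]]]}}

```text
t: 3.77
eef_pos: [590.4, 267.0, 70.6]
tcp_rot: [-3.139, -0.0, 2.187]
ft_force: [-16.6, -14.0, 20.0]
opening: 0.164
grip_force: 30.0
```

>>> {"fn": "step_arm", "kwargs": {"plan": [[[0,2,0,0,-1],[0,4,0,0,-1],[0,4,0,0,-1]]]}}

```text
t: 4.02
eef_pos: [590.3, 267.0, 70.5]
tcp_rot: [-3.132, -0.001, 2.187]
ft_force: [-17.2, -13.1, 16.4]
opening: 0.164
grip_force: 30.1
```

Run:
```python
from h import *
go(*box(101,0),66,126)
im=env.read_camera("top");cv2.imwrite("pics/top1.png",im); s=env.read_camera("side")
cv2.imwrite("pics/c1.png",np.hstack([cv2.resize(im[140:310,165:375],(400,324)),cv2.resize(s[225:365,165:370],(400,324))]))
```

```text
row [ 0.9  2.2  4.5 -0.7] pos [590.3 267.   70.5] yaw 125.3 box [98.8 -0.8] t 4.02 rp [-3.132e+00 -1.000e-03] op 0.164 F [-17.2 -13.1  16.4] g 30.1
```

View pics/c1.png

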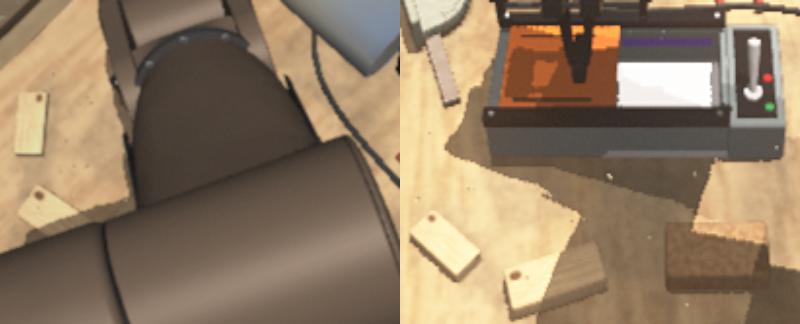

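>>> {"fn": "step_arm", "kwargs": {"plan": [[[0,-6,0,0,-1],[0,-6,0,0,-0.3],[0,-6,0,0,-0.3],[0,-6,0,0,-0.3],[0,-6,0,0,-0.3],[0,-6,-40,0,-0.3],[0,-6,-80,0,-0.3],[0,-6,-80,0,-0.3]]]}}

```text
t: 4.78
eef_pos: [591.8, 266.9, 157.5]
tcp_rot: [3.132, 0.003, 2.186]
ft_force: [0.1, -0.2, 0.9]
opening: 0.349
grip_force: 0.0
```

Run:
```python
from h import *
go(472,455,120,54)
```

```text
row [222.8  10.7  37.5  71.2] pos [591.8 266.9 157.5] yaw 125.2 box [100.   -1.8] t 4.78 rp [3.132e+00 3.000e-03] op 0.349 F [ 0.1 -0.2  0.9] g 0.0
```

>>> {"fn": "step_arm", "kwargs": {"plan": [[[223,11,0,71,0.5],[223,11,0,71,0.5],[223,11,0,71,0.5],[223,11,0,71,0.5],[223,11,0,71,0.5],[223,11,0,71,0.5],[223,11,30,71,0.5],[223,11,30,71,0.5]]]}}

```text
t: 5.45
eef_pos: [467.0, 454.9, 116.5]
tcp_rot: [-3.139, 0.004, 1.204]
ft_force: [0.4, -0.6, -0.7]
opening: 0.745
grip_force: 0.0
```

>>> {"fn": "step_arm", "kwargs": {"plan": [[[0,0,0,14,0.5],[0,0,0,14,0.5],[0,0,0,14,0.5]]]}}

```text
t: 5.7
eef_pos: [469.4, 454.5, 120.2]
tcp_rot: [3.142, 0.0, 0.957]
ft_force: [-0.2, 0.4, -0.2]
opening: 0.749
grip_force: 0.0
```

Run:
```python
from h import *
go(472,455,30,54)
im=env.read_camera("top");s=env.read_camera("side")
cv2.imwrite("pics/c2.png",np.hstack([cv2.resize(im[140:340,165:375],(400,381)),cv2.resize(s[225:365,165:370],(400,381))]))
```

```text
row [ 1.9  1.9 90.2  0.9] pos [469.4 454.5 120.2] yaw 54.9 box [111.2 222. ] t 5.7 rp [3.142 0.   ] op 0.749 F [-0.2  0.4 -0.2] g 0.0
```

View pics/c2.png

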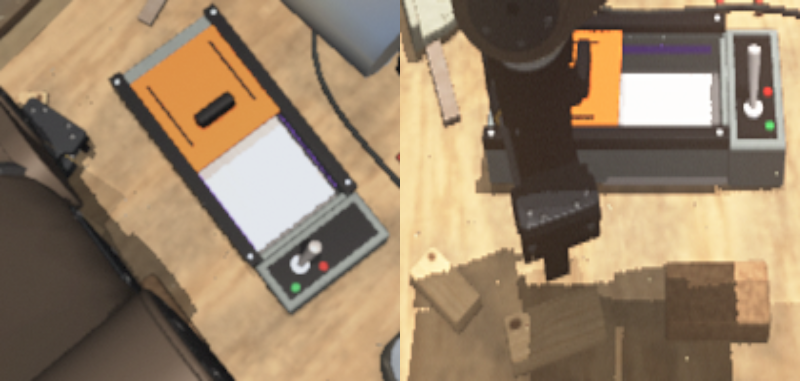

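The cover is fully back, with the white chamber open in both views, and the gripper is above the sample. I'm descending now.

>>> {"fn": "step_arm", "kwargs": {"plan": [[[2,2,35,1,0.5],[2,2,70,1,0.5],[2,2,95,1,0.5],[2,2,108,1,0.5],[2,2,115,1,0.5],[2,2,115,1,0.5],[2,2,115,1,0.5]]]}}

```text
t: 6.38
eef_pos: [472.7, 455.2, 6.5]
tcp_rot: [3.141, -0.001, 0.946]
ft_force: [0.1, 0.4, 0.8]
opening: 0.752
grip_force: 0.0
```

>>> {"fn": "step_arm", "kwargs": {"plan": [[[0,0,0,0,-1],[0,0,0,0,-1],[0,0,0,0,-1],[0,0,0,0,-1],[0,0,0,0,-1],[0,0,0,0,-1],[0,0,0,0,-1],[0,0,0,0,-1]]]}}

```text
t: 7.05
eef_pos: [472.3, 454.9, 6.1]
tcp_rot: [3.141, -0.001, 0.945]
ft_force: [-1.2, -0.9, 6.1]
opening: 0.468
grip_force: 30.0
```

>>> {"fn": "step_arm", "kwargs": {"plan": [[[0,0,-15,0,-1],[0,0,-45,0,-1],[0,0,-80,0,-1],[0,0,-115,0,-1],[0,0,-130,0,-1],[0,0,-130,0,-1]]]}}

```text
t: 7.55
eef_pos: [473.3, 455.8, 139.7]
tcp_rot: [3.14, -0.006, 0.945]
ft_force: [0.1, -1.3, 0.3]
opening: 0.471
grip_force: 30.0
```

Run:
```python
from h import *
go(*box(-5,0),136,36)
im=env.read_camera("top");s=env.read_camera("side")
cv2.imwrite("pics/c3.png",s[150:390,120:420])
```

```text
row [-182.9  172.3    3.7   18.2] pos [473.3 455.8 139.7] yaw 54.2 box [115.1 220.7] t 7.55 rp [ 3.14  -0.006] op 0.471 F [ 0.1 -1.3  0.3] g 30.0
```

View pics/c3.png

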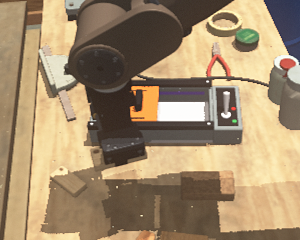

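>>> {"fn": "step_arm", "kwargs": {"plan": [[[-46,43,0,5,-1],[-92,86,0,9,-1],[-120,113,0,13,-1],[-148,139,0,17,-1],[-170,160,0,18,-1],[-180,169,0,18,-1],[-183,172,0,18,-1],[-183,172,0,18,-1]]]}}

```text
t: 8.32
eef_pos: [504.2, 203.6, 134.2]
tcp_rot: [-3.141, 0.003, 0.628]
ft_force: [0.9, -0.3, -0.9]
opening: 0.469
grip_force: 30.0
```

>>> {"fn": "step_arm", "kwargs": {"plan": [[[0,0,0,0,-1],[0,0,0,0,-1]]]}}

```text
t: 8.48
eef_pos: [504.0, 206.7, 134.8]
tcp_rot: [-3.141, 0.001, 0.632]
ft_force: [-0.8, 1.0, -0.1]
opening: 0.47
grip_force: 30.0
```

Run:
```python
from h import *
go(*box(-4,0),16,36)
s=env.read_camera("side")
cv2.imwrite("pics/c4.png",cv2.resize(s[150:310,165:385],None,fx=2.5,fy=2.5))
```

```text
row [  2.4   1.1 118.8   0.2] pos [504.  206.7 134.8] yaw 36.2 box [-6.4  1.1] t 8.48 rp [-3.141e+00  1.000e-03] op 0.47 F [-0.8  1.  -0.1] g 30.0
```

View pics/c4.png

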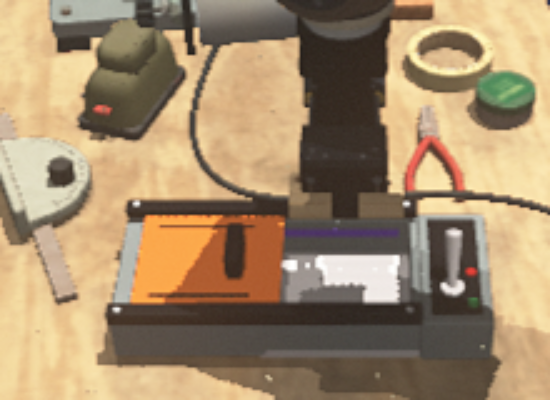

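>>> {"fn": "step_arm", "kwargs": {"plan": [[[2,1,30,0,-1],[2,1,60,0,-1],[2,1,85,0,-1],[2,1,100,0,-1],[2,1,110,0,-1],[2,1,114,0,-1],[2,1,116,0,-1],[2,1,117,0,-1]]]}}

```text
t: 9.2
eef_pos: [506.9, 206.6, 18.9]
tcp_rot: [3.141, -0.001, 0.632]
ft_force: [-0.8, 0.5, -0.4]
opening: 0.468
grip_force: 30.0
```

>>> {"fn": "step_arm", "kwargs": {"plan": [[[0,0,1,0,-1],[0,0,1,0,-1]]]}}

```text
t: 9.37
eef_pos: [507.0, 206.3, 18.2]
tcp_rot: [3.141, -0.001, 0.631]
ft_force: [-0.1, -0.1, -0.1]
opening: 0.465
grip_force: 30.0
```

Run:
```python
from h import *
go(*box(-4,0),14,36)
```

```text
row [ 0.3 -1.   4.2  0.2] pos [507.  206.3  18.2] yaw 36.2 box [-4.3 -1. ] t 9.37 rp [ 3.141e+00 -1.000e-03] op 0.465 F [-0.1 -0.1 -0.1] g 30.0
```

>>> {"fn": "step_arm", "kwargs": {"plan": [[[0,0,1,0,-1],[0,0,2,0,-1],[0,0,3,0,-1],[0,0,4,0,-1],[0,0,4,0,-1]]]}}

```text
t: 9.78
eef_pos: [506.7, 206.1, 14.1]
tcp_rot: [3.141, -0.0, 0.631]
ft_force: [-2.3, -0.4, 6.6]
opening: 0.473
grip_force: 30.0
```

Contact with the floor (about 7 N). I'm releasing gently and then lifting.

>>> {"fn": "step_arm", "kwargs": {"plan": [[[0,0,0,0,0.3],[0,0,0,0,0.3],[0,0,0,0,0.3],[0,0,0,0,0.3],[0,0,0,0,0.3],[0,0,0,0,0.3]]]}}

```text
t: 10.28
eef_pos: [506.6, 206.1, 13.5]
tcp_rot: [3.142, 0.0, 0.631]
ft_force: [-0.0, -0.4, 0.8]
opening: 0.652
grip_force: 0.0
```

>>> {"fn": "step_arm", "kwargs": {"plan": [[[0,0,-20,0,0.3],[0,0,-55,0,0.3],[0,0,-95,0,0.3],[0,0,-130,0,0.3],[0,0,-150,0,0.3],[0,0,-150,0,0.3]]]}}

```text
t: 10.78
eef_pos: [508.2, 206.6, 168.0]
tcp_rot: [3.139, -0.007, 0.631]
ft_force: [-0.3, -0.1, 0.1]
opening: 0.649
grip_force: 0.0
```

Run:
```python
from h import *
go(*box(95,0),162,126)
s=env.read_camera("side")
cv2.imwrite("pics/c5.png",cv2.resize(s[150:310,165:385],None,fx=2.5,fy=2.5))
```

```text
row [ 98.1  -1.1   6.  -89.8] pos [508.2 206.6 168. ] yaw 36.2 box [-3.1 -1.4] t 10.78 rp [ 3.139 -0.007] op 0.649 F [-0.3 -0.1  0.1] g 0.0
```

View pics/c5.png

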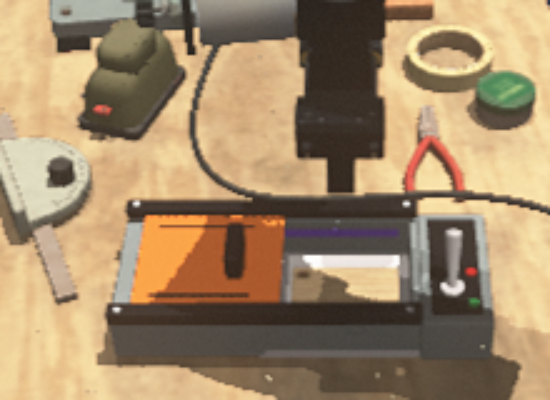

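The sample lies flat in the chamber, knot up (crop px about (305,272)). Next I'm going back to the grip to shut the cover.

>>> {"fn": "step_arm", "kwargs": {"plan": [[[25,0,0,-7,0.2],[50,-1,0,-14,0.2],[75,-1,0,-21,0.2],[101,-1,0,-28,0.2],[101,-1,0,-35,0.2],[101,-1,0,-42,0.2],[101,-1,0,-49,0.2],[101,-1,0,-56,0.2]]]}}

```text
t: 11.5
eef_pos: [587.0, 266.4, 161.5]
tcp_rot: [-3.139, 0.001, 1.615]
ft_force: [-0.8, -0.1, -0.1]
opening: 0.603
grip_force: 0.0
```

>>> {"fn": "step_arm", "kwargs": {"plan": [[[0,0,0,-7,0.2],[0,0,0,-14,0.2],[0,0,0,-21,0.2],[0,0,0,-28,0.2],[0,0,0,-34,0.2],[0,0,0,-34,0.2],[0,0,0,-34,0.2]]]}}

```text
t: 12.08
eef_pos: [587.2, 266.4, 162.2]
tcp_rot: [-3.14, -0.0, 2.199]
ft_force: [0.5, -0.0, -0.5]
opening: 0.601
grip_force: 0.0
```

Run:
```python
from h import *
go(*box(98.8,0),71,126)
```

```text
row [-0.5  2.9 91.2 -0. ] pos [587.2 266.4 162.2] yaw 126.0 box [95.9  0.5] t 12.08 rp [-3.14 -0.  ] op 0.601 F [ 0.5 -0.  -0.5] g 0.0
```

>>> {"fn": "step_arm", "kwargs": {"plan": [[[0,3,35,0,0.2],[0,3,65,0,0.2],[0,3,82,0,0.2],[0,3,91,0,0.2],[0,3,91,0,0.2],[0,3,91,0,-1],[0,3,91,0,-1],[0,3,91,0,-1]]]}}

```text
t: 12.75
eef_pos: [590.6, 268.5, 73.9]
tcp_rot: [3.14, 0.001, 2.201]
ft_force: [0.2, -0.9, 0.4]
opening: 0.447
grip_force: 0.0
```

>>> {"fn": "step_arm", "kwargs": {"plan": [[[0,0,0,0,-1],[0,0,0,0,-1],[0,0,0,0,-1],[0,0,0,0,-1],[0,0,0,0,-1]]]}}

```text
t: 13.17
eef_pos: [589.6, 268.0, 72.8]
tcp_rot: [-3.14, -0.0, 2.202]
ft_force: [-4.2, -2.7, 6.9]
opening: 0.166
grip_force: 30.0
```

>>> {"fn": "step_arm", "kwargs": {"plan": [[[0,-15,0,0,-1],[0,-32,0,0,-1],[0,-50,0,0,-1],[0,-68,0,0,-1],[0,-86,0,0,-1],[0,-104,0,0,-1],[0,-116,0,0,-1],[0,-123,0,0,-1]]]}}

```text
t: 13.83
eef_pos: [489.7, 195.6, 72.8]
tcp_rot: [3.141, -0.0, 2.201]
ft_force: [-2.0, 7.1, 0.5]
opening: 0.165
grip_force: 30.0
```

>>> {"fn": "step_arm", "kwargs": {"plan": [[[0,-3,0,0,-1],[0,-5,0,0,-1],[0,-7,0,0,-1],[0,-8,0,0,-1],[0,-8,0,0,-1]]]}}

```text
t: 14.25
eef_pos: [484.3, 191.6, 72.8]
tcp_rot: [3.141, -0.0, 2.202]
ft_force: [-2.8, 5.3, 5.2]
opening: 0.168
grip_force: 30.0
```

Run:
```python
from h import *
go(*box(-31,0),71,126)
```

```text
row [-0.5  0.3  1.8  0.1] pos [484.3 191.6  72.8] yaw 126.1 box [-31.3   0.5] t 14.25 rp [ 3.141 -0.   ] op 0.168 F [-2.8  5.3  5.2] g 30.0
```

>>> {"fn": "step_arm", "kwargs": {"plan": [[[0,-2,0,0,-1],[0,-3,0,0,-1],[0,-3,0,0,-1]]]}}

```text
t: 14.5
eef_pos: [484.3, 191.5, 72.8]
tcp_rot: [3.135, 0.001, 2.201]
ft_force: [6.8, 20.0, -5.5]
opening: 0.162
grip_force: 30.0
```

>>> {"fn": "step_arm", "kwargs": {"plan": [[[0,3,0,0,-1],[0,3,0,0,-0.3],[0,3,0,0,-0.3],[0,3,0,0,-0.3],[0,3,0,0,-0.3],[0,3,-35,0,-0.3],[0,3,-75,0,-0.3],[0,3,-75,0,-0.3]]]}}

```text
t: 15.17
eef_pos: [486.5, 191.5, 153.1]
tcp_rot: [3.134, 0.003, 2.202]
ft_force: [0.9, -0.0, 1.3]
opening: 0.35
grip_force: 0.0
```

>>> {"fn": "step_arm", "kwargs": {"plan": [[[0,0,0,0,-1],[0,0,0,0,-1]]]}}

```text
t: 15.33
eef_pos: [484.0, 190.8, 147.3]
tcp_rot: [3.142, 0.0, 2.202]
ft_force: [0.3, 0.9, -0.2]
opening: 0.263
grip_force: 0.0
```

Run:
```python
from h import *
go(*box(-103,-40),147,126)
K=[env.read_camera("top"),env.read_camera("side")]
cv2.imwrite("pics/c6.png",np.hstack([cv2.resize(K[0][140:310,165:375],(400,324)),cv2.resize(K[1][225:365,165:370],(400,324))]))
```

```text
row [-39.8 -71.1   0.3   0.2] pos [484.  190.8 147.3] yaw 126.2 box [-32.   0.] t 15.33 rp [3.142 0.   ] op 0.263 F [ 0.3  0.9 -0.2] g 0.0
```

View pics/c6.png

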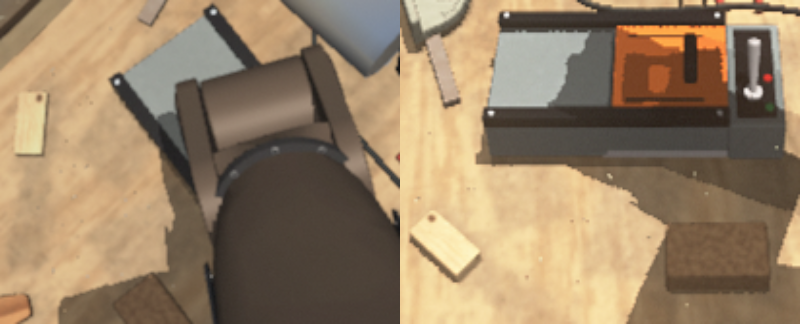

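The cover is shut (side view, the orange meets the console) and the toggle is still off. Now for the toggle.

>>> {"fn": "step_arm", "kwargs": {"plan": [[[-20,-35,0,0,-1],[-40,-71,0,0,-1],[-40,-71,0,0,-1],[-40,-71,30,0,-1],[-40,-71,58,0,-1],[-40,-71,60,0,-1],[-40,-71,60,0,-1]]]}}

```text
t: 16.02
eef_pos: [449.7, 116.7, 86.2]
tcp_rot: [-3.138, -0.002, 2.202]
ft_force: [1.2, -0.3, -0.2]
opening: 0.003
grip_force: 0.0
```

Run:
```python
from h import *
go(*box(-103,24),88,126)
```

```text
row [63.7  0.5 -1.8  0.1] pos [449.7 116.7  86.2] yaw 126.1 box [-103.3  -39.7] t 16.02 rp [-3.138e+00 -2.000e-03] op 0.003 F [ 1.2 -0.3 -0.2] g 0.0
```

>>> {"fn": "step_arm", "kwargs": {"plan": [[[12,0,0,0,-1],[24,0,0,0,-1],[34,0,0,0,-1],[44,0,0,0,-1],[54,0,0,0,-1],[62,0,0,0,-1],[66,0,0,0,-1],[66,0,0,0,-1]]]}}

```text
t: 16.68
eef_pos: [411.0, 170.9, 87.7]
tcp_rot: [3.142, 0.0, 2.203]
ft_force: [0.6, 0.4, 0.3]
opening: 0.009
grip_force: 0.0
```

>>> {"fn": "step_arm", "kwargs": {"plan": [[[-10,0,0,0,-1],[-25,0,0,0,-1],[-25,0,-40,0,-1],[-25,0,-80,0,-1],[-60,0,-120,0,-1],[-100,0,-120,0,-1],[-140,0,-120,0,-1],[-140,0,-120,0,-1]]]}}

```text
t: 17.35
eef_pos: [498.1, 52.1, 208.6]
tcp_rot: [3.139, 0.003, 2.199]
ft_force: [-0.2, 0.1, -0.7]
opening: 0.005
grip_force: 0.0
```

Run:
```python
from h import *
go(*box(-103,24),88,126)
K=[env.read_camera("top"),env.read_camera("side")]
cv2.imwrite("pics/c7.png",np.hstack([cv2.resize(K[0][140:310,165:375],(400,324)),cv2.resize(K[1][225:365,165:370],(400,324))]))
```

```text
row [144.5  -0.9 120.6  -0. ] pos [498.1  52.1 208.6] yaw 126.0 box [-102.2 -120.5] t 17.35 rp [3.139e+00 3.000e-03] op 0.005 F [-0.2  0.1 -0.7] g 0.0
```

View pics/c7.png

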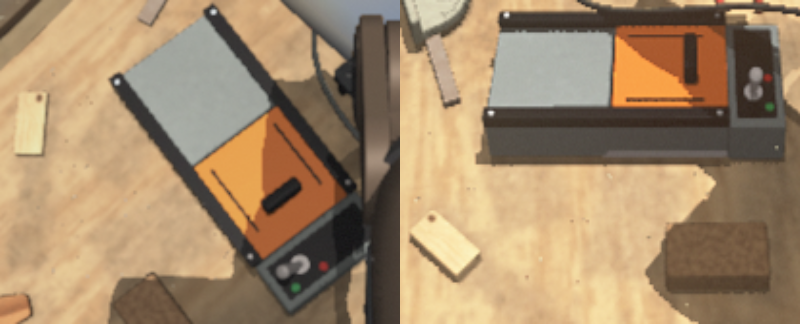

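The toggle now leans to the green side (tip at crop px (284,271), pivot at (300,264)). The cover is shut, the bystanders are in place and the arm is clear.

```bash
python3 -c "
from cell import env
print(env.job_done())"
```

```text
the job is handed in; nothing more can be done
None
```

The job is handed in at about 17 s: the pine sample lies flat in the chamber, knot up, the cover is against its shut stop, and the toggle leans to on. The last pictures show this with the arm clear; the judge's verdict was not shown to me.

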